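Set and lock the tilting calibration plate

TASK

The flight controller on the tilting plate is to be calibrated at a known angle: fold the plate up until it lines up with the red set arm, and then turn the clamp wheel by its spokes (robot side downwards) until it is fully tight, so that the plate stays locked at that angle. Leave the red arm and the other things on the bench where they are.

Things in the scene. Friction and masses are not known exactly. Their poses are not given: they have to be found in the camera images.
- tilt_stand: heavy grey stand of the tilting calibration plate, base 150 x 164 mm, fixed to the bench; origin: centre of its underside, on the bench top. Its x points from the hinge side (nearer the robot) to the handle side, y to the clamp wheel's side (left), z up. Left cheek: y up to 77 mm (a 22 mm collar round the wheel's axis up to 83 mm). Dial and red set arm: right side, y = -67 to -84 mm
- hinge (a point): middle of the plate's hinge axis, which runs along the stand's y; at (-52, 0, 78) mm in the stand's frame, axes as the stand's
- plate (a joint): angle of the tilting plate about the hinge, rad: 0 = lying flat on its rests, grows as the far (handle) edge is folded up, ends at 0.87. Stiff hinge (0.45 N m of friction): the plate (about 300 g) stays where it is left and takes 5 to 8 N at the handle to lift. Once the clamp is tight such a force no longer moves it
- plate_axis (a point): point of the plate on the hinge axis; turns with the plate: x along the plate to the handle edge, y to the left along the hinge, z off its upper face. Aluminium plate, 110 mm wide, 6 mm thick, x = 10 to 124 mm, upper face at z = 3 mm; a green flight-controller board, 38 mm square, is clipped on it round (50, 0) mm and stands up to z = 15 mm
- plate_handle (a point): middle of the round bar of the black U handle: bar 10 mm thick, straight for 68 mm along the plate's y, at (108, 0, 40) mm in the plate's frame; 32 mm free between the bar's underside and the plate's face. Turns with the plate, axes as plate_axis
- set_arm (a joint): angle of the red set arm about the hinge axis, rad; 0 = level, same sense as joint plate: the angle to which the plate is to be set, 0.45 to 0.75. Held by friction; leave it alone
- set_arm_axis (a point): point of the red set arm on the hinge axis; turns with the arm: x along the arm, y along the hinge to the left. The arm is a red bar 8 mm high, 3 mm thick, 118 mm long, its centre line through the hinge axis, at y = -73 mm beside the plate's right edge, in front of an aluminium dial with a mark every 5 degrees
- set_arm_tip (a point): outer end of the red set arm, 118 mm from the hinge axis
- clamp (a joint): turn of the clamp wheel, rad: loose (0.05 to 0.9) at the start; grows as the spokes on its robot side go down (clockwise seen from the stand's left). The brake pad meets the plate's quadrant at about 2.2 and the wheel then turns harder (about 5 N at 42 mm from the axis); fully tight from 3.2, hard stop at 3.6. Stays where it is left
- clamp_hub (a point): centre of the clamp wheel, at (2, 116, 76) mm in the stand's frame; its axis runs along the stand's y; turns with the wheel. Four steel spokes, 8 mm thick, lie in this plane (y = 116 mm) along the point's +x, -x, +z, -z (at joint clamp 0 these are the stand's) and end in black 15 mm balls 53 mm from the axis. Black hub, 32 mm thick, 14 mm inward and 18 mm outward of this plane
- solder_reel: bystander: blue reel of solder wire lying flat, 53 x 65 x 32 mm; origin under its middle
- etape_roll: bystander: roll of black tape lying flat, 62 x 60 x 19 mm; origin under its middle
- lipo_pack: bystander: battery pack, 36 x 110 x 30 mm, lying along its own y; origin under its middle
- flush_cutters: bystander: blue flush cutters, 30 x 114 x 10 mm, lying along its own y; origin under its middle
- board_3: bystander: small green circuit board lying flat, 22 x 31 x 9 mm; origin under its middle
- tweezers: bystander: steel tweezers, 14 x 120 x 9 mm, lying beside the screwdrivers; origin under their middle

How it is judged:
By the outcome, as a careful person would: the job done as asked, in the order asked, and still so for the second after the job is handed in, with the robot touching nothing.
It also fails if it takes over 58 s, if anything falls off the work surface, if the arm or the gripper's body presses on something with over 40 N, if the wrist force passes 120 N, or if a joint passes its speed limit or range.

ROBOT

A 7-joint arm with a two-finger parallel gripper is mounted at the origin on a cart in front of the work surface, level with it; the furniture and walls round the work are solid. World frame = base frame: x ahead of the robot, y to its left, z up, the work surface at z = 0. Lengths are in m, angles in rad, forces in N, time in s.
With the tool pointing down it reaches from about 0.4 to 0.85 m from the base axis. Payload 10.4 kg.
Tool frame: the origin (TCP) lies between the finger pads; the fingertips stand 11 mm ahead of it and the grasp point (between the pads) lies 8 mm behind it; z points along the fingers, y is the direction in which the jaws open and shut (so a half turn about z gives the same grasp; the last joint's range is limited). The gripper opens to 87 mm and grips with 3 to 60 N. Pads are 19 mm wide; open, the fingers measure 117 mm over their backs; the gripper's body (75 mm by 190 mm) begins 51 mm behind the grasp point.
Start: joints at [1.207, 0.332, -0.065, 1.46, 0.022, 1.35, -0.088], TCP at [0.209, -0.589, 0.234] pointing down, gripper open.
Joint ranges: [-2.6, 2.6], [-0.5, 2.12], [-1.47, 1.34], [0.16, 2.42], [-1.27, 4.41], [0.06, 2.06], [-2.6, 2.6]. Speed limits (rad/s): [2.22, 2.22, 2.79, 2.79, 3.14, 3.14, 3.14].

INTERFACE

Orientations are given as a unit quaternion [x, y, z, w].
In Python, from bench import r, eyes gives the robot as it stands.
- The arm moves only by the shell command python3 -m inch 'ROWS' [FORCE]. ROWS is a JSON object of lists of equal length, an entry for each row: "translation": the shift along the world's x, y, z scaled (see below), a list of three; "rot": the turn, a rotation vector about the world's x, y, z scaled (see below), a list of three; "jaw": the finger opening in mm, from 0 to 87. In form: {"translation": [[tx, ty, tz], ...], "rot": [[ax, ay, az], ...], "jaw": [jaw, ...]}. A call has 1 to 20 rows; each row is the pose to reach, as a shift and turn from the pose measured when the call began; what a row does not reach only later rows make up. The controller multiplies each number of a shift by 100 mm and each number of a turn by 60 degrees. A row lasts 1/10 s, in which the tool goes at most 50 mm and 8.59 degrees, less where a joint would pass 70% of its speed; a pose out of reach is approached as far as the arm can. A call with a number of a shift or a turn outside -1 to 1 is refused whole. A call with a gripper value outside its range is refused whole. The fingers move at their own pace and stop on an object; FORCE is the grip in N (left out, the last holds). Time passes only in rows, so rows that repeat a pose let the fingers close. It gives the time, the measured TCP pose, the force and the opening at its end, in the units of the state.
- r.read_state(): the state, without advancing time (a new reading comes with each control period).
- eyes.camera(name): name is "side" or "top"; returns the picture (420x560x3 uint8, blue, green, red); there is no depth.
- eyes.calibration(name): a dict with "fx", "fy", "cx", "cy" (pixels), "distortion" ([k1, k2, p1, p2, k3] as OpenCV has them; the pictures are not rectified), "R" (3x3) and "t" (3): a world point X has camera coordinates R X + t. Camera axes: x right, y down, z forward; pixel columns grow to the right and rows downward; lengths in m; the calibration is good to about 2 mm. A picture is of the moment at which its call begins. calibration takes no time and is no camera call.
- r.close_job(): hands the job in, once; it reports no verdict.
The state is a dict: "time": time; "joint_positions": joint angles; "joint_vel": joint speeds; "joint_torque": joint torques, N m; "ee_pos": TCP position; "eef_rot": TCP orientation; "ft_force": force on the tool from outside, world axes, zero at the start; "torque": the same for the moment, N m; "width": finger opening in m.
Only numpy, scipy, OpenCV 4.12 (cv2) and the standard library are available. Lean on these libraries where they do the work, as an engineer would, in place of code of your own. Each camera call takes 0.05 s, during which the arm holds its last target. There are 200 camera calls.

## Working session

There is one attempt and no reset: what is moved stays moved. The work goes in short steps, Python scripts to look and compute and a shell command to move; the robot and the scene stay as the last step left them, time stands still between calls to the robot, and variables do not carry over. Pictures are saved under pics/ and viewed, about 8 in all and at most 12, crops included, and the job is handed in when it is done.

```bash
mkdir -p pics; python3 - <<'E'
from bench import r,eyes
import cv2
for n in("side","top"):
    cv2.imwrite(f"pics/{n}0.png",eyes.camera(n)); c=eyes.calibration(n); print(n,c)
s=r.read_state(); print(s["time"],s["ee_pos"],s["eef_rot"],s["width"])
E
```

```text
side {'fx': 518.6932497016096, 'fy': 518.6932497016096, 'cx': 275.8806936999629, 'cy': 200.63874399956325, 'distortion': array([0.02065138, 0.        , 0.        , 0.        , 0.        ]), 'R': array([[-0.95557001, -0.29475497, -0.00233488],
       [-0.14878298,  0.48914929, -0.85941643],
       [ 0.25445937, -0.82088518, -0.51127092]]), 't': array([0.501965  , 0.20959079, 1.01815702])}
top {'fx': 438.4406082358226, 'fy': 438.4406082358226, 'cx': 281.93512930910805, 'cy': 209.85307487720834, 'distortion': array([-0.0147824,  0.       ,  0.       ,  0.       ,  0.       ]), 'R': array([[-0.00210697, -0.99967943, -0.02523096],
       [-0.98544405,  0.0063646 , -0.16988089],
       [ 0.16998702,  0.02450576, -0.98514155]]), 't': array([-0.05000294,  0.53615124,  0.94718663])}
0.1 [ 0.2087667  -0.58874094  0.23281556] [ 9.85516329e-01  1.69579320e-01 -1.54151243e-04 -6.29917269e-04] 0.0870010649816133
```

View pics/side0.png

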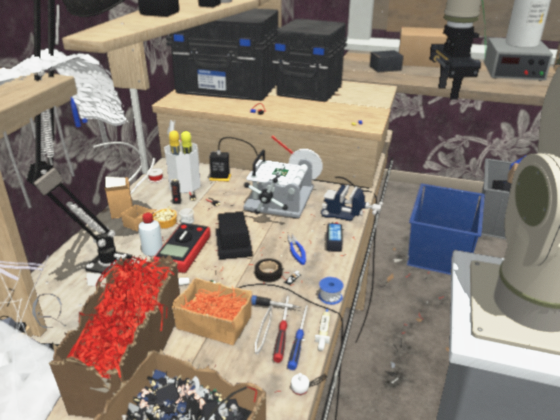

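View pics/top0.png

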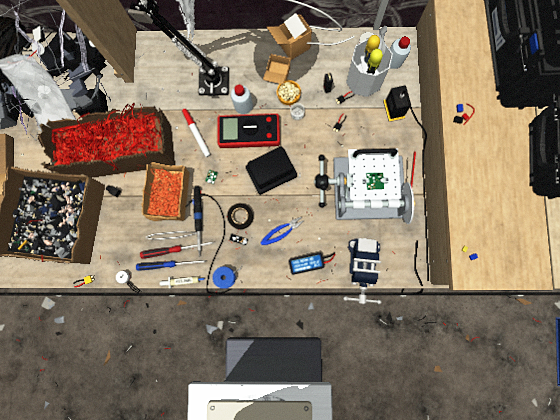

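The side view shows the stand at about (280,185), with the wheel on its near-left at (266,195) and the red arm at (285,147). In the top view, the stand is at (375,185), the wheel at (322,183), the handle at (378,152) and the red arm at (413,168). I'll enlarge both.

```bash
cat > h.py <<'E'
import numpy as np,cv2
from bench import r,eyes
def ray(n,u,v):
    c=eyes.calibration(n);K=np.array([[c['fx'],0,c['cx']],[0,c['fy'],c['cy']],[0,0,1]])
    p=cv2.undistortPoints(np.array([[[u,v]]],float),K,c['distortion'])[0,0]
    return -c['R'].T@c['t'], c['R'].T@np.array([p[0],p[1],1])
def onplane(n,u,v,z):
    o,d=ray(n,u,v);return o+d*(z-o[2])/d[2]
def onvert(n,u,v,p,nrm):
    o,d=ray(n,u,v);return o+d*(np.dot(p-o,nrm)/np.dot(d,nrm))
def tri(us,vs,ut,vt):
    o1,d1=ray('side',us,vs);o2,d2=ray('top',ut,vt)
    s=np.linalg.lstsq(np.c_[d1,-d2],o2-o1,rcond=None)[0]
    a,b=o1+d1*s[0],o2+d2*s[1];return (a+b)/2,np.linalg.norm(a-b)
def proj(n,X):
    c=eyes.calibration(n);K=np.array([[c['fx'],0,c['cx']],[0,c['fy'],c['cy']],[0,0,1]])
    return cv2.projectPoints(np.atleast_2d(X).astype(float),cv2.Rodrigues(c['R'])[0],c['t'],K,c['distortion'])[0][:,0]
E
python3 - <<'E'
import cv2,numpy as np
s=cv2.imread('pics/side0.png')[125:225,235:335];t=cv2.imread('pics/top0.png')[135:235,310:430]
cv2.imwrite('pics/crop0.png',cv2.resize(np.hstack([cv2.resize(s,(360,500),interpolation=2)[:0]]) if 0 else s,None,fx=6,fy=6,interpolation=2))
cv2.imwrite('pics/crop1.png',cv2.resize(t,None,fx=6,fy=6,interpolation=2))
for n,o in(('side',(235,125)),('top',(310,135))):
    im=cv2.imread(f'pics/{n}0.png').astype(int);x0,y0=o
    im=im[y0:y0+100,x0:x0+120];b,g,rr=im[...,0],im[...,1],im[...,2]
    m=((rr>130)&(rr-g>70)&(rr-b>70)).astype(np.uint8)
    ys,xs=np.nonzero(m);print(n,len(xs));
    k,l,st,ce=cv2.connectedComponentsWithStats(m)
    for i in range(1,k):
        if st[i,4]>8:
            y,x=np.nonzero(l==i);P=np.c_[x,y].astype(np.float32)+o;vx,vy,cx,cy=cv2.fitLine(P,2,0,.01,.01).ravel();pr=(P-[cx,cy])@[vx,vy]
            print(st[i],np.array([cx,cy])+pr.min()*np.array([vx,vy]),np.array([cx,cy])+pr.max()*np.array([vx,vy]))
    g_=((g-rr>30)&(g-b>20)).astype(np.uint8);k,l,st,ce=cv2.connectedComponentsWithStats(g_)
    print('green',[(st[i,4],ce[i]+o) for i in range(1,k) if st[i,4]>8])
E
```

```text
side 58
[37 11 21 17 58] [271.85768723 136.17433093] [291.69760295 152.3704302 ]
green [(np.int32(27), array([282.22222222, 170.55555556]))]
top 54
[101  17   5  36  54] [411.05235373 187.0054988 ] [414.73169014 151.97182087]
green [(np.int32(180), array([374.54444444, 181.43333333])), (np.int32(11), array([381.18181818, 174.81818182]))]
```

View pics/crop0.png

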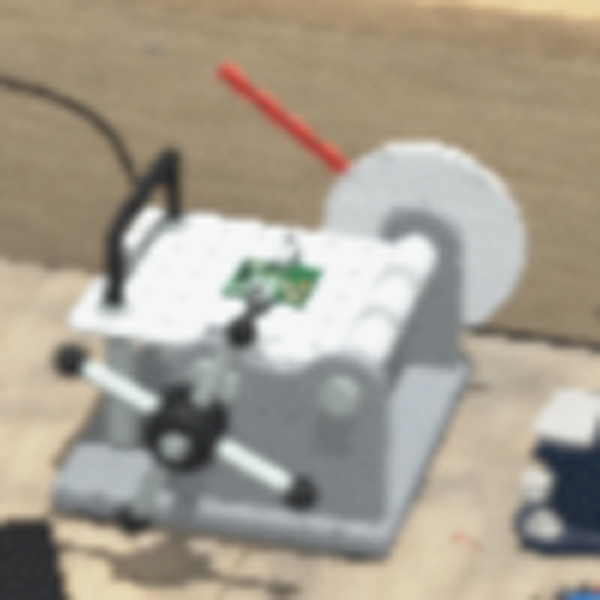

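View pics/crop1.png

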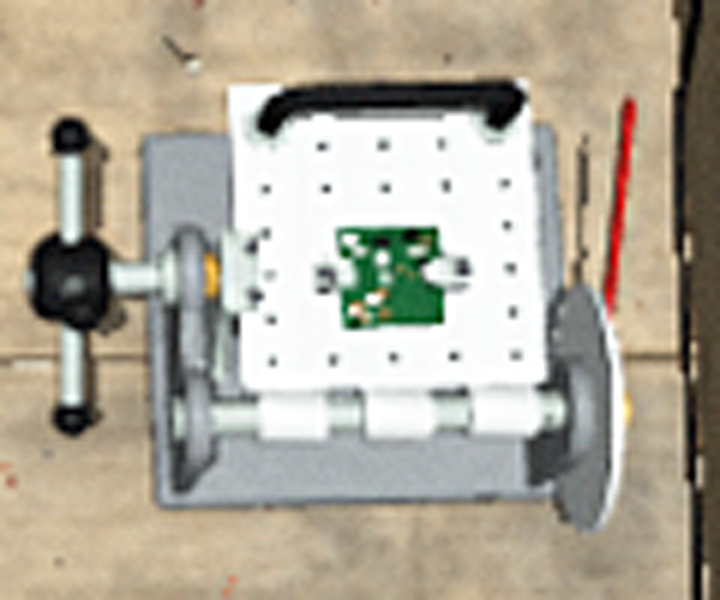

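Side crop: spoke balls at (246.7,185), (284.7,206.7) and (275,180), and the red tip at (271.7,136). Top crop: balls at (321.7,157) and (321.7,204.7), hinge rod from (339.7,204.2) to (405,203.3), and the red tip at (415,151.5). Next I'll triangulate.

```bash
python3 - <<'E'
from h import *
np.set_printoptions(precision=4,suppress=True)
far=tri(246.7,185,321.7,157);near=tri(284.7,206.7,321.7,204.7);tip=tri(271.8,136.2,414.8,151.5)
print('far',far,'near',near,'tip',tip, np.linalg.norm(far[0]-near[0]))
a=onplane('top',339.7,204.2,.082);b=onplane('top',405,203.3,.082);print('rod',a,b)
gb=tri(282.2,170.5,374.5,181.4);print('board',gb)
B=[onplane('top',u,v,.015) for u,v in((333.8,157.5),(336.2,218.8),(402.5,217.5))];print('base',B)
yl=B[0]-B[1];print('yaw base',np.arctan2(yl[1],yl[0]),np.linalg.norm(yl),np.linalg.norm(B[2]-B[1]))
yy=B[1]-B[2];print(np.arctan2(-yy[0],yy[1]))
E
```

```text
far (array([ 0.6429, -0.1409,  0.0964]), np.float64(0.0017475644082568247)) near (array([ 0.5464, -0.1419,  0.0515]), np.float64(0.0006989885752402557)) tip (array([ 0.6387, -0.3299,  0.1448]), np.float64(0.0013465333648307826)) 0.10646077357675418
rod [ 0.5413 -0.179   0.082 ] [ 0.5423 -0.3205  0.082 ]
board (array([ 0.5887, -0.2556,  0.087 ]), np.float64(0.0033863732889995637))
base [array([ 0.6666, -0.1751,  0.015 ]), array([ 0.5193, -0.1774,  0.015 ]), array([ 0.5214, -0.3304,  0.015 ])]
yaw base 0.01535927948523685 0.14732715749943803 0.15310766895300057
0.013807606225775057
```

The geometry is consistent: the ball spacing is 106.5 mm against 106, the hub is at (0.595,-0.141,0.074), the hinge x is 0.542 and the set angle is about 0.61. Now I'll check the bar and refine the set angle, starting the move toward the bar at the same time.

```bash
python3 - <<'E'
from h import *
np.set_printoptions(precision=4,suppress=True)
print('bar',[onplane('top',310+u/6,135+v/6,.120) for u,v in((275,97),(395,95),(515,95))])
print('bar tri L,R',tri(235+113/6,125+245/6,310+268/6,135+105/6), tri(235+172/6,125+158/6,310+520/6,135+92/6))
y=.012;X=np.array([np.cos(y),np.sin(y),0]);Y=np.array([-np.sin(y),np.cos(y),0]);O=np.array([.594,-.2574,0])
H=O-.052*X+[0,0,.078];A=H-.073*Y
for uv in((271.86,136.17),(281.8,144.3),(291.7,152.37)):
    p=onvert('side',*uv,A,Y)-A;print('side',p@X,p[2],np.arctan2(p[2],p@X))
print('proj tip by angle',[(a,proj('side',A+.118*(np.cos(a)*X+np.sin(a)*np.array([0,0,1.])))) for a in(.55,.6,.65)])
E
python3 -m inch '{"translation":[[0.5,0.4,0.2],[1,0.8,0.2],[1,1,0.2],[1,1,0.2],[1,1,0.2],[1,1,0.2],[1,1,0.2]],"rot":[[0,0,0.15],[0,0,0.3],[0,0,0.45],[0,0,0.6],[0,0,0.75],[0,0,0.9],[0,0,0.9]],"jaw":[60,50,50,50,50,50,50]}' 25
```

```text
bar [array([ 0.649, -0.212,  0.12 ]), array([ 0.6493, -0.2545,  0.12  ]), array([ 0.6489, -0.2969,  0.12  ])]
bar tri L,R (array([ 0.6479, -0.2105,  0.1133]), np.float64(0.00043735027271192285)) (array([ 0.6521, -0.3008,  0.1118]), np.float64(0.0009054879180089032))
side 0.09500039345379363 0.06680520117968965 0.612876899873902
side 0.06749496634661326 0.04672872914080757 0.6055591334127213
side 0.039957524254789364 0.02670370580802335 0.5891341181394869
proj tip by angle [(0.55, array([[269.8596, 137.7122]])), (0.6, array([[270.9993, 136.1304]])), (0.65, array([[272.2329, 134.6092]]))]
time: 0.8
ee_pos: [0.3087, -0.4885, 0.2524]
eef_rot: [0.799, 0.601, -0.0, -0.001]
ft_force: [0.3, -0.6, 0.5]
width: 0.0507
```

```bash
python3 -m inch '{"translation":[[0.5,0.4,0],[1,0.8,0],[1,0.8,0],[1,0.8,0]],"rot":[[0,0,0.14],[0,0,0.28],[0,0,0.28],[0,0,0.28]],"jaw":[50,50,50,50]}'
python3 -m inch '{"translation":[[0.5,0.4,0],[1,0.8,0],[1,0.8,0],[1,0.8,0]],"rot":[[0,0,0],[0,0,0],[0,0,0],[0,0,0]],"jaw":[50,50,50,50]}'
python3 -m inch '{"translation":[[0.5,0.35,0],[1,0.7,0],[1,0.7,0],[1,0.7,0],[1,0.7,0]],"rot":[[0,0,0],[0,0,0],[0,0,0],[0,0,0],[0,0,0]],"jaw":[50,50,50,50,50]}'
```

```text
time: 1.2
ee_pos: [0.4125, -0.4043, 0.2522]
eef_rot: [0.7, 0.714, 0.001, -0.001]
ft_force: [0.3, -0.2, 0.4]
width: 0.0501
time: 1.6
ee_pos: [0.5157, -0.3198, 0.2516]
eef_rot: [0.698, 0.716, 0.002, -0.002]
ft_force: [0.1, 0.5, 0.1]
width: 0.0498
time: 2.1
ee_pos: [0.6152, -0.2507, 0.2509]
eef_rot: [0.698, 0.716, 0.001, -0.002]
ft_force: [-0.4, -0.4, -0.4]
width: 0.05
```

```bash
python3 -m inch '{"translation":[[0.34,-0.04,-0.2],[0.34,-0.04,-0.5],[0.34,-0.04,-0.8],[0.34,-0.04,-0.8]],"rot":[[0,0,0],[0,0,0],[0,0,0],[0,0,0]],"jaw":[50,50,50,50]}'
python3 -m inch '{"translation":[[0,0,-0.3],[0,0,-0.6],[0,0,-0.6],[0,0,-0.6]],"rot":[[0,0,0],[0,0,0],[0,0,0],[0,0,0]],"jaw":[50,50,50,50]}'
python3 - <<'E'
from h import *
a=eyes.camera('side')[110:220,225:345];b=eyes.camera('top')[110:220,310:430]
cv2.imwrite('pics/g1.png',np.hstack([cv2.resize(x,(400,367),interpolation=2) for x in(a,b)]))
E
```

```text
time: 2.5
ee_pos: [0.6457, -0.2567, 0.1661]
eef_rot: [0.699, 0.715, -0.001, -0.005]
ft_force: [-0.0, 0.3, -0.4]
width: 0.0502
time: 2.9
ee_pos: [0.6457, -0.2579, 0.1081]
eef_rot: [0.7, 0.715, -0.001, -0.005]
ft_force: [-0.0, 0.8, 0.8]
width: 0.0502
```

View pics/g1.png

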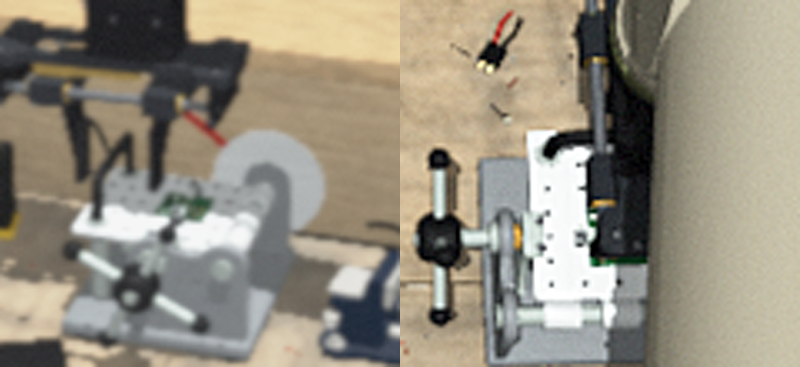

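The side view shows the fingers straddling the bar, clear of the plate. I'll close them next.

```bash
python3 -m inch '{"translation":[[0.03,0,0.02],[0.03,0,0.02],[0.03,0,0.02],[0.03,0,0.02],[0.03,0,0.02],[0.03,0,0.02],[0.03,0,0.02]],"rot":[[0,0,0],[0,0,0],[0,0,0],[0,0,0],[0,0,0],[0,0,0],[0,0,0]],"jaw":[30,10,0,0,0,0,0]}' 25
```

```text
time: 3.7
ee_pos: [0.6492, -0.2575, 0.1108]
eef_rot: [0.699, 0.715, -0.001, -0.004]
ft_force: [-2.3, 0.5, -0.1]
width: 0.0095
```

```bash
python3 -m inch '{"translation":[[-0.02,0,0.053],[-0.045,0,0.106],[-0.07,0,0.157],[-0.1,0,0.207],[-0.13,0,0.255],[-0.166,0,0.302],[-0.2,0,0.346],[-0.241,0,0.389],[-0.282,0,0.43],[-0.324,0,0.469],[-0.369,0,0.506],[-0.369,0,0.506],[-0.369,0,0.506]],"rot":[[0,0,0],[0,0,0],[0,0,0],[0,0,0],[0,0,0],[0,0,0],[0,0,0],[0,0,0],[0,0,0],[0,0,0],[0,0,0],[0,0,0],[0,0,0]],"jaw":[0,0,0,0,0,0,0,0,0,0,0,0,0]}'
python3 - <<'E'
from h import *
im=eyes.camera('side');cv2.imwrite('pics/s2.png',im)
cv2.imwrite('pics/s2c.png',cv2.resize(im[110:210,235:335],None,fx=6,fy=6,interpolation=2))
E
```

```text
time: 5.0
ee_pos: [0.6121, -0.2581, 0.1624]
eef_rot: [0.7, 0.715, -0.001, -0.004]
ft_force: [-0.8, -3.5, 0.7]
width: 0.0092
```

View pics/s2c.png

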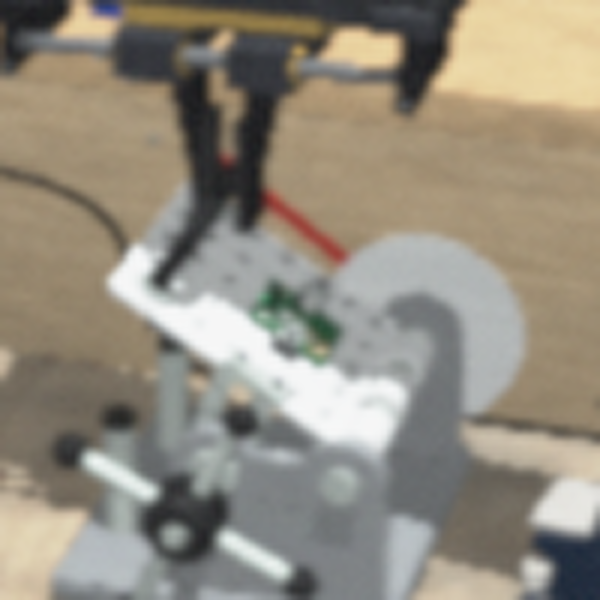

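```bash
python3 - <<'E'
from h import *
np.set_printoptions(precision=4,suppress=True)
im=cv2.imread('pics/s2.png').astype(int)
y=.012;X=np.array([np.cos(y),np.sin(y),0]);Y=np.array([-np.sin(y),np.cos(y),0]);Z=np.array([0,0,1.]);O=np.array([.594,-.2574,0])
H=O-.052*X+.078*Z
# lower silhouette of bright white plate face, per column; fit line
pts=[]
for c in range(256,290):
    g=im[:,c].min(1)[145:190]; k=np.nonzero(g>190)[0]
    if len(k):
        k=k.max(); a,b=g[k],g[k+1]; pts.append((c,145+k+.5))
P=np.array(pts,np.float32);print(P[::3].tolist())
vx,vy,cx,cy=cv2.fitLine(P,cv2.DIST_HUBER,0,.01,.01).ravel()
# red arm
b,g,rr=im[...,0],im[...,1],im[...,2];m=((rr>120)&(rr-g>60)&(rr-b>60));m[:125]=0;m[170:]=0;m[:,:265]=0;m[:,295:]=0
yy,xx=np.nonzero(m);R=np.c_[xx,yy].astype(np.float32);print(len(R));rx,ry,rcx,rcy=cv2.fitLine(R,cv2.DIST_HUBER,0,.01,.01).ravel()
def ln(n,px,py,dx,dy,A,L):
    q=[onvert('side',px+s*dx,py+s*dy,A,Y)-A for s in(-L,L)]
    q=[np.array([v@X,v[2]]) for v in q]; q.sort(key=lambda v:v[0]); d=q[1]-q[0];a=np.arctan2(d[1],d[0])
    nrm=np.array([-np.sin(a),np.cos(a)]);print(n,q,'slope',a,'offset',nrm@q[0],'mid bearing',np.arctan2(*((q[0]+q[1])/2)[::-1]))
ln('plate underside edge',cx,cy,vx,vy,H+.055*Y,14)
ln('red arm',rcx,rcy,rx,ry,H-.073*Y,8)
E
```

```text
Traceback (most recent call last):
IndexError: index 45 is out of bounds for axis 0 with size 45
```

```bash
cat > ang.py <<'E'
from h import *
import sys
np.set_printoptions(precision=4,suppress=True)
y=.012;X=np.array([np.cos(y),np.sin(y),0]);Y=np.array([-np.sin(y),np.cos(y),0]);Z=np.array([0,0,1.]);O=np.array([.594,-.2574,0])
H=O-.052*X+.078*Z
def ln(n,P,A,L):
    dx,dy,px,py=cv2.fitLine(P.astype(np.float32),cv2.DIST_HUBER,0,.01,.01).ravel()
    q=[onvert('side',px+s*dx,py+s*dy,A,Y)-A for s in(-L,L)]
    q=[np.array([v@X,v[2]]) for v in q]; q.sort(key=lambda v:v[0]); d=q[1]-q[0];a=np.arctan2(d[1],d[0])
    print(n,len(P),q,'slope',a,'offset',np.array([-np.sin(a),np.cos(a)])@q[0],'bearing',np.arctan2(*((q[0]+q[1])/2)[::-1]))
def run(im):
    im=im.astype(int);pts=[]
    for c in range(258,287):
        e=155+.71*(c-253.7)+(110+285/6-155-2.5)  # rough lower edge
        w=im[int(e)-7:int(e)+9,c].min(1); d=np.diff(w); k=d.argmin()
        if d[k]<-25: pts.append((c,int(e)-7+k+.5))
    P=np.array(pts);print(P[::4].tolist())
    b,g,rr=im[...,0],im[...,1],im[...,2];m=((rr>120)&(rr-g>60)&(rr-b>60));m[:125]=0;m[170:]=0;m[:,:265]=0;m[:,295:]=0
    yy,xx=np.nonzero(m)
    ln('plate underside',P,H+.055*Y,14);ln('red',np.c_[xx,yy],H-.073*Y,8)
if __name__=='__main__':run(cv2.imread(sys.argv[1]))
E
python3 ang.py pics/s2.png; echo; sed 's/x/x/' /dev/null; python3 - <<'E'
import cv2,ang;from ang import *
im=cv2.imread('pics/side0.png').astype(int);b,g,rr=im[...,0],im[...,1],im[...,2];m=((rr>120)&(rr-g>60)&(rr-b>60));m[:130]=0;m[160:]=0;m[:,:268]=0;m[:,295:]=0
yy,xx=np.nonzero(m);ln('red0',np.c_[xx,yy],H-.073*Y,10)
E
```

```text
[[258.0, 161.5], [262.0, 164.5], [266.0, 167.5], [270.0, 169.5], [274.0, 176.5], [278.0, 174.5], [282.0, 178.5], [286.0, 181.5]]
plate underside 29 [array([0.0206, 0.0089]), array([0.0793, 0.0454])] slope 0.556178953463764 offset -0.0033363435725585764 bearing 0.49741568353591764
red 34 [array([0.0399, 0.0261]), array([0.0744, 0.0513])] slope 0.6314014422461053 offset -0.002523286404669568 bearing 0.5948289819671773

red0 79 [array([0.0461, 0.0313]), array([0.0892, 0.0624])] slope 0.6237707792973882 offset -0.0014949783320400158 bearing 0.6056061926727757
```

Plate slope is 0.556, with its offset matching the −3 mm underside. The red arm is at about 0.615. I'll fold it up by another 0.06 rad.

```bash
python3 -m inch '{"translation":[[-0.028,0,0.02],[-0.056,0,0.041],[-0.056,0,0.041],[-0.056,0,0.041]],"rot":[[0,0,0],[0,0,0],[0,0,0],[0,0,0]],"jaw":[0,0,0,0]}'
python3 - <<'E'
from ang import *
im=eyes.camera('side');cv2.imwrite('pics/s3.png',im)
im=im.astype(int);pts=[]
for c in range(258,287):
    e=158+.74*(c-258); w=im[int(e)-6:int(e)+9,c].min(1); d=np.diff(w); k=d.argmin()
    if d[k]<-25: pts.append((c,int(e)-6+k+.5))
P=np.array(pts);print(P[::4].tolist());ln('plate',P,H+.055*Y,14)
E
```

```text
time: 5.45
ee_pos: [0.6069, -0.2583, 0.1665]
eef_rot: [0.7, 0.715, -0.001, -0.003]
ft_force: [1.2, -3.6, -1.9]
width: 0.0091
[[258.0, 159.5], [262.0, 162.5], [266.0, 165.5], [270.0, 168.5], [274.0, 176.5], [281.0, 177.5], [285.0, 180.5]]
plate 26 [array([0.0311, 0.0167]), array([0.0875, 0.0565])] slope 0.6140025672869227 offset -0.004246338577356293 bearing 0.5530345490032389
```

```bash
python3 -m inch '{"translation":[[0,0,0],[0,0,0],[0,0,0.1],[0,0,0.4],[0,0,0.8],[0,0,0.8]],"rot":[[0,0,0],[0,0,0],[0,0,0],[0,0,0],[0,0,0],[0,0,0]],"jaw":[26,26,26,26,26,26]}'
python3 - <<'E'
from ang import *
im=eyes.camera('side');cv2.imwrite('pics/s4.png',im)
cv2.imwrite('pics/s4c.png',cv2.resize(im[110:210,235:335],None,fx=6,fy=6,interpolation=2))
im=im.astype(int);pts=[]
for c in range(258,287):
    e=158+.74*(c-258); w=im[int(e)-6:int(e)+9,c].min(1); d=np.diff(w); k=d.argmin()
    if d[k]<-25: pts.append((c,int(e)-6+k+.5))
P=np.array(pts);ln('plate',P,H+.055*Y,14)
b,g,rr=im[...,0],im[...,1],im[...,2];m=((rr>120)&(rr-g>60)&(rr-b>60));m[:130]=0;m[160:]=0;m[:,:268]=0;m[:,295:]=0
yy,xx=np.nonzero(m);ln('red',np.c_[xx,yy],H-.073*Y,10)
E
```

```text
time: 6.1
ee_pos: [0.6091, -0.2581, 0.2535]
eef_rot: [0.699, 0.715, 0.001, 0.001]
ft_force: [0.2, 0.5, 1.0]
width: 0.0262
plate 25 [array([0.0306, 0.0175]), array([0.0877, 0.0562])] slope 0.5968961925913132 offset -0.0027481165964007 bearing 0.5574435070977125
red 40 [array([0.0402, 0.0263]), array([0.0832, 0.0577])] slope 0.6308269541435679 offset -0.002486185465273214 bearing 0.5975069108132576
```

View pics/s4c.png

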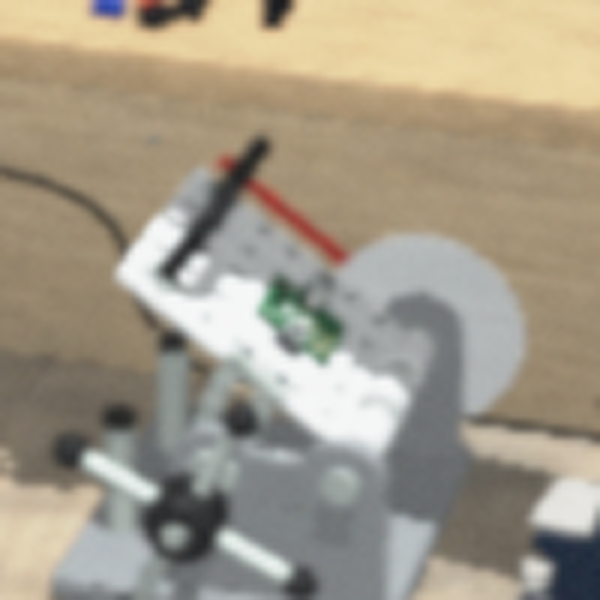

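```bash
python3 - <<'E'
from ang import *
def pt(a,x,yy,z): return H+yy*Y+x*(np.cos(a)*X+np.sin(a)*Z)+z*(-np.sin(a)*X+np.cos(a)*Z)
f=lambda uv:(uv-[235,110])*6
for a in(0.,.57,.6,.63): print(a,'corner lower/upper',f(proj('side',np.array([pt(a,.124,.055,-.003),pt(a,.124,.055,.003),pt(a,.108,-.034,.045),pt(a,.124,-.055,.003)]))).round(1).tolist())
for a in(.57,.6,.63): print(a,'tip',f(proj('side',np.array([pt(a,.118,-.073,.0),pt(a,.118,-.073,.004),pt(a,.118,-.073,-.004)]))).round(1).tolist())
cv2.imwrite('pics/t4c.png',cv2.resize(eyes.camera('top')[120:240,310:430],None,fx=5,fy=5,interpolation=2))
E
```

```text
0.0 corner lower/upper [[68.7, 419.7], [68.3, 407.1], [167.1, 234.5], [148.9, 296.1]]
0.57 corner lower/upper [[105.0, 280.8], [112.2, 270.6], [258.0, 136.4], [192.2, 165.4]]
0.6 corner lower/upper [[109.4, 274.5], [117.0, 264.5], [264.6, 132.9], [196.8, 159.6]]
0.63 corner lower/upper [[114.0, 268.3], [122.0, 258.5], [271.3, 129.6], [201.6, 153.8]]
0.57 tip [[211.8, 162.4], [216.4, 156.0], [207.2, 168.9]]
0.6 tip [[216.0, 156.8], [220.8, 150.5], [211.2, 163.1]]
0.63 tip [[220.4, 151.3], [225.4, 145.1], [215.3, 157.4]]
```

The plate is up. Its slope is 0.60–0.614 by vision and 0.613 by the gripped arc, and the red arm is about 0.61, so they agree. Next is the wheel, with closed fingers tilted about 50° toward the stand from the left.

```bash
python3 -m inch '{"translation":[[0,0.3,0],[0,0.6,0],[0,1,0],[0,1,0],[0,1,0]],"rot":[[-0.13,0,0],[-0.26,0,0],[-0.39,0,0],[-0.42,0,0],[-0.42,0,0]],"jaw":[0,0,0,0,0]}' 40
python3 -m inch '{"translation":[[0,0.2,0],[0,0.5,0],[0,0.5,0],[0,0.5,0],[0,0.5,0]],"rot":[[-0.13,0,0],[-0.26,0,0],[-0.39,0,0],[-0.42,0,0],[-0.42,0,0]],"jaw":[0,0,0,0,0]}'
```

```text
time: 6.7
ee_pos: [0.6074, -0.1539, 0.2468]
eef_rot: [0.68, 0.7, -0.157, 0.15]
ft_force: [0.0, -0.3, -0.0]
width: 0.0014
time: 7.2
ee_pos: [0.6069, -0.1052, 0.2453]
eef_rot: [0.632, 0.649, -0.307, 0.293]
ft_force: [0.2, -0.5, -0.6]
width: 0.0004
```

```bash
python3 -m inch '{"translation":[[0,-0.1,-0.3],[0,-0.2,-0.6],[0,-0.2,-0.8],[0,-0.2,-0.8]],"rot":[[0,0,0],[0,0,0],[0,0,0],[0,0,0]],"jaw":[0,0,0,0]}'
python3 - <<'E'
from h import *
a=eyes.camera('side')[110:220,225:345];b=eyes.camera('top')[110:220,310:430]
cv2.imwrite('pics/w1.png',np.hstack([cv2.resize(x,(400,367),interpolation=2) for x in(a,b)]))
E
```

```text
time: 7.6
ee_pos: [0.6055, -0.1277, 0.1633]
eef_rot: [0.633, 0.648, -0.308, 0.291]
ft_force: [-0.8, 0.3, 0.0]
width: 0.0005
```

View pics/w1.png

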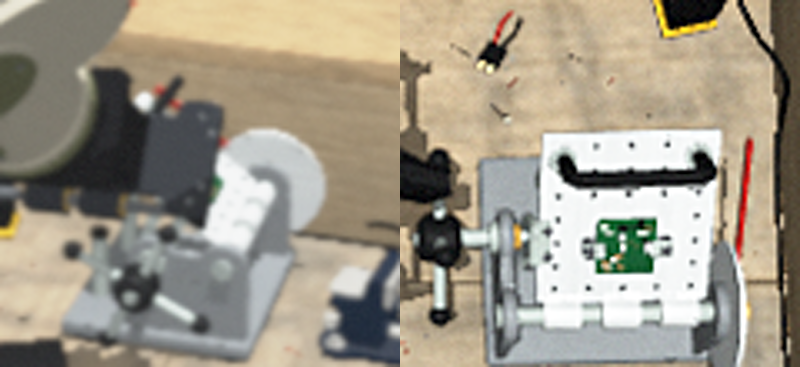

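In the side view the fingers sit just above the hub at about (150,225), between the upper and far spokes. The top view shows the plate free and the red arm undisturbed. I'll descend into the gap.

```bash
python3 -m inch '{"translation":[[0.03,-0.1,-0.2],[0.03,-0.19,-0.4],[0.03,-0.19,-0.5],[0.03,-0.19,-0.5]],"rot":[[0,0,0],[0,0,0],[0,0,0],[0,0,0]],"jaw":[0,0,0,0]}'
python3 - <<'E'
import numpy as np
P=[np.radians(p) for p in range(-65,46,10)]
for p in P:
    off=15*abs(np.sin(p))+12.4*np.cos(p)+4;s=35
    x=-s*np.cos(p)-off*np.sin(p);z=-s*np.sin(p)+off*np.cos(p)
    print(round(np.degrees(p)),'TCP',np.round([595+x,75+z-4.7],1))
E
```

```text
time: 8.1
ee_pos: [0.6091, -0.1452, 0.1143]
eef_rot: [0.632, 0.649, -0.308, 0.291]
ft_force: [0.2, -0.3, 0.8]
width: 0.0007
-65 TCP [600.9 111.7]
-55 TCP [594.1 112.4]
-45 TCP [586.8 111.6]
-35 TCP [579.4 109. ]
-25 TCP [572.4 104.6]
-15 TCP [566.3  98.5]
-5 TCP [561.7  90.9]
5 TCP [558.6  84.8]
15 TCP [556.1  80.4]
25 TCP [554.2  75.1]
35 TCP [553.3  68.9]
45 TCP [553.7  62.1]
```

```bash
python3 -m inch '{"translation":[[-0.08,-0.02,-0.026],[-0.15,-0.02,-0.02],[-0.22,-0.02,-0.027],[-0.26,-0.02,-0.04],[-0.297,-0.02,-0.053],[-0.33,-0.02,-0.075],[-0.367,-0.02,-0.097],[-0.4,-0.02,-0.127],[-0.43,-0.02,-0.158],[-0.454,-0.02,-0.195],[-0.474,-0.02,-0.234],[-0.474,-0.02,-0.234]],"rot":[[0,0,0],[0,0,0],[0,0,0],[0,0,0],[0,0,0],[0,0,0],[0,0,0],[0,0,0],[0,0,0],[0,0,0],[0,0,0],[0,0,0]],"jaw":[0,0,0,0,0,0,0,0,0,0,0,0]}'
python3 - <<'E'
from h import *
a=eyes.camera('side')[110:220,225:345];b=eyes.camera('top')[110:220,310:430]
cv2.imwrite('pics/w2.png',np.hstack([cv2.resize(x,(400,367),interpolation=2) for x in(a,b)]))
E
```

```text
time: 9.3
ee_pos: [0.5618, -0.1477, 0.0919]
eef_rot: [0.632, 0.649, -0.307, 0.292]
ft_force: [2.9, -3.1, 1.4]
width: 0.0004
```

View pics/w2.png

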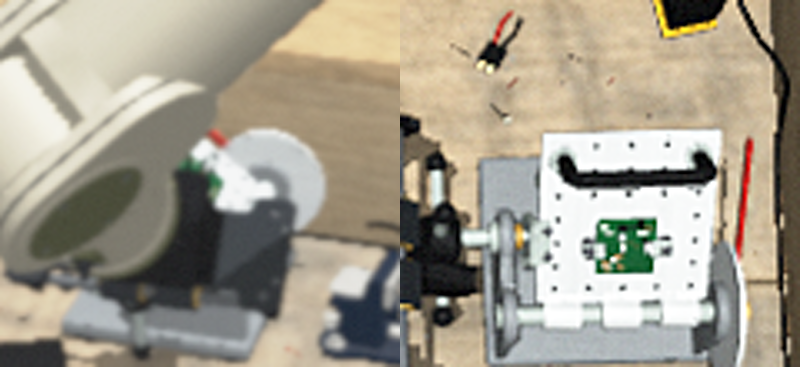

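The top view shows the finger on the robot-side spoke at about (465,280), with the spokes now nearly level and the plate unmoved. I'll carry on downward.

```bash
python3 -m inch '{"translation":[[-0.02,0,-0.035],[-0.03,0,-0.07],[-0.045,0,-0.095],[-0.057,0,-0.12],[-0.067,0,-0.15],[-0.076,0,-0.18],[-0.08,0,-0.21],[-0.08,0,-0.21],[-0.08,0,-0.21]],"rot":[[0,0,0],[0,0,0],[0,0,0],[0,0,0],[0,0,0],[0,0,0],[0,0,0],[0,0,0],[0,0,0]],"jaw":[0,0,0,0,0,0,0,0,0]}'
python3 -m inch '{"translation":[[0,0.1,0.05],[0,0.3,0.25],[0,0.6,0.5],[0,0.6,0.7],[0.2,0.6,0.7],[0.2,0.6,0.7]],"rot":[[0,0,0],[0,0,0],[0,0,0],[0,0,0],[0,0,0],[0,0,0]],"jaw":[0,0,0,0,0,0]}'
python3 - <<'E'
from h import *
a=eyes.camera('side')[110:220,225:345];b=eyes.camera('top')[110:220,310:430]
cv2.imwrite('pics/w3.png',np.hstack([cv2.resize(x,(400,367),interpolation=2) for x in(a,b)]))
E
```

```text
time: 10.3
ee_pos: [0.5532, -0.1476, 0.0702]
eef_rot: [0.632, 0.649, -0.308, 0.291]
ft_force: [-1.1, -1.8, 1.7]
width: 0.0
time: 10.9
ee_pos: [0.5747, -0.086, 0.1408]
eef_rot: [0.632, 0.649, -0.306, 0.292]
ft_force: [-0.1, -0.5, -1.0]
width: 0.0005
```

View pics/w3.png

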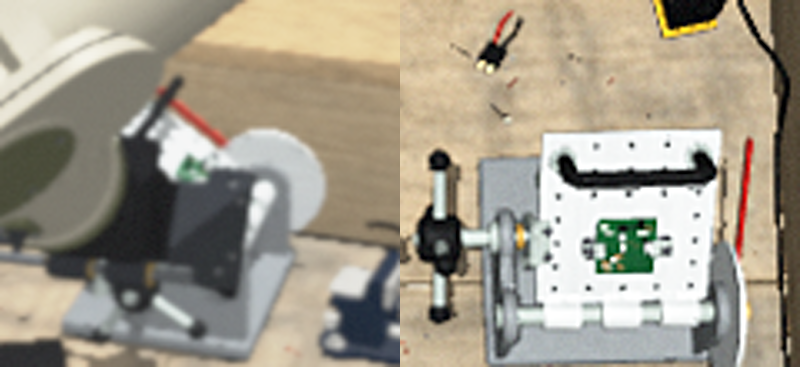

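```bash
python3 - <<'E'
from ang import *
hub=np.array([.595,-.1414,.075])
for d in(20,25,30,35): 
    f=np.radians(d);print(d,proj('side',hub+.053*(-np.cos(f)*X-np.sin(f)*Z)),'obs 284.4,208.1 (start 284.7,206.7 = 25)')
for a in(.58,.6,.62,.64):
    b=H+.108*(np.cos(a)*X+np.sin(a)*Z)+.04*(-np.sin(a)*X+np.cos(a)*Z);t=H-.073*Y+.118*(np.cos(a)*X+np.sin(a)*Z)
    print(a,'bar',proj('top',b),'tip',proj('top',t))
im=eyes.camera('top');g=im.max(2)[150:180,372:390].astype(int)
m=g<80;yy,xx=np.nonzero(m);print('bar rows obs',yy.mean()+150,len(yy))
b0=cv2.imread('pics/top0.png').max(2)[140:165,366:384];yy,xx=np.nonzero(b0<80);print('initial bar row',yy.mean()+140,'pred a=0',proj('top',H+.108*X+.04*Z))
b,g,rr=[im[...,i].astype(int) for i in range(3)];m=(rr>130)&(rr-g>70)&(rr-b>70);m[:140]=0;m[195:]=0;m[:,:405]=0;m[:,425:]=0;yy,xx=np.nonzero(m);print('tip row',yy.min(),xx[yy.argmin()])
E
```

```text
20 [[285.347  204.8649]] obs 284.4,208.1 (start 284.7,206.7 = 25)
25 [[284.6255 206.2779]] obs 284.4,208.1 (start 284.7,206.7 = 25)
30 [[283.7612 207.6025]] obs 284.4,208.1 (start 284.7,206.7 = 25)
35 [[282.7617 208.8292]] obs 284.4,208.1 (start 284.7,206.7 = 25)
0.58 bar [[382.641  161.8774]] tip [[414.4543 150.8115]]
0.6 bar [[382.827  162.5929]] tip [[414.7544 151.1355]]
0.62 bar [[383.0107 163.3291]] tip [[415.0536 151.4831]]
0.64 bar [[383.1918 164.0859]] tip [[415.3518 151.8543]]
bar rows obs 165.80392156862746 102
initial bar row 150.5 pred a=0 [[376.6906 150.805 ]]
tip row 152 415
```

```bash
python3 - <<'E'
from h import *
im=eyes.camera('top')
for n,i,r0 in(('now',im,155),('init',cv2.imread('pics/top0.png'),143)):
    g=i.mean(2)[r0:r0+18,372:389].mean(1);print(n,[(r0+k,int(v)) for k,v in enumerate(g)])
E
```

```text
now [(155, 247), (156, 246), (157, 246), (158, 248), (159, 253), (160, 217), (161, 70), (162, 21), (163, 33), (164, 16), (165, 45), (166, 173), (167, 230), (168, 230), (169, 246), (170, 247), (171, 246), (172, 246)]
init [(143, 158), (144, 159), (145, 167), (146, 173), (147, 183), (148, 118), (149, 15), (150, 36), (151, 30), (152, 17), (153, 126), (154, 179), (155, 249), (156, 254), (157, 252), (158, 235), (159, 229), (160, 250)]
```

The bar centre row corrects to about 0.62 rad, so the plate has held its angle. The wheel is at φ≈30°, a clamp angle of about 2.1. Second stroke on the next spoke:

```bash
python3 -m inch '{"translation":[[0.15,0,0.15],[0.34,0,0.22],[0.34,-0.3,0.22],[0.34,-0.42,0.22],[0.34,-0.5,0],[0.34,-0.61,-0.2],[0.34,-0.61,-0.27],[0.34,-0.61,-0.27]],"rot":[[0,0,0],[0,0,0],[0,0,0],[0,0,0],[0,0,0],[0,0,0],[0,0,0],[0,0,0]],"jaw":[0,0,0,0,0,0,0,0]}'
```

```text
time: 11.9
ee_pos: [0.6055, -0.1477, 0.1116]
eef_rot: [0.631, 0.65, -0.309, 0.29]
ft_force: [-0.6, -0.6, -0.6]
width: 0.0006
```

```bash
python3 -m inch '{"translation":[[-0.06,0,0.005],[-0.114,0,0.008],[-0.15,0,0.005],[-0.187,0,0],[-0.225,0,-0.012],[-0.261,0,-0.026],[-0.297,0,-0.048],[-0.331,0,-0.07],[-0.362,0,-0.1],[-0.392,0,-0.131],[-0.416,0,-0.168],[-0.438,0,-0.207],[-0.438,0,-0.207]],"rot":[[0,0,0],[0,0,0],[0,0,0],[0,0,0],[0,0,0],[0,0,0],[0,0,0],[0,0,0],[0,0,0],[0,0,0],[0,0,0],[0,0,0],[0,0,0]],"jaw":[0,0,0,0,0,0,0,0,0,0,0,0,0]}'
```

```text
time: 13.2
ee_pos: [0.5617, -0.1486, 0.0915]
eef_rot: [0.631, 0.649, -0.309, 0.291]
ft_force: [2.6, -3.7, 1.3]
width: 0.0007
```

```bash
python3 -m inch '{"translation":[[-0.017,0,-0.033],[-0.03,0,-0.065],[-0.045,0,-0.088],[-0.055,0,-0.11],[-0.062,0,-0.127],[-0.062,0,-0.127],[-0.062,0,-0.127]],"rot":[[0,0,0],[0,0,0],[0,0,0],[0,0,0],[0,0,0],[0,0,0],[0,0,0]],"jaw":[0,0,0,0,0,0,0]}'
python3 -m inch '{"translation":[[0,0.1,0.05],[0,0.3,0.25],[0,0.6,0.5],[0,0.8,0.7],[0,1,0.9],[0,1,1],[0,1,1]],"rot":[[0,0,0],[0,0,0],[0,0,0],[0,0,0],[0,0,0],[0,0,0],[0,0,0]],"jaw":[0,0,0,0,0,0,0]}'
python3 -m inch '{"translation":[[-0.2,0.4,0.3],[-0.3,0.7,0.6],[-0.4,1,0.8],[-0.4,1,0.8],[-0.4,1,0.8]],"rot":[[0,0,0],[0,0,0],[0,0,0],[0,0,0],[0,0,0]],"jaw":[0,0,0,0,0]}'
python3 - <<'E'
from h import *
s=eyes.camera('side');t=eyes.camera('top');cv2.imwrite('pics/s5.png',s);cv2.imwrite('pics/t5.png',t)
a=s[110:220,225:345];b=t[110:220,310:430]
cv2.imwrite('pics/w4.png',np.hstack([cv2.resize(x,(400,367),interpolation=2) for x in(a,b)]))
E
```

```text
time: 13.9
ee_pos: [0.5556, -0.149, 0.0792]
eef_rot: [0.632, 0.649, -0.309, 0.291]
ft_force: [3.2, -3.8, 5.8]
width: 0.0004
time: 14.6
ee_pos: [0.5557, -0.0485, 0.1796]
eef_rot: [0.632, 0.649, -0.309, 0.291]
ft_force: [1.0, -0.3, 0.3]
width: 0.0005
time: 15.1
ee_pos: [0.5156, 0.0508, 0.2586]
eef_rot: [0.631, 0.649, -0.309, 0.291]
ft_force: [-0.7, -1.5, -0.9]
width: 0.001
```

View pics/w4.png

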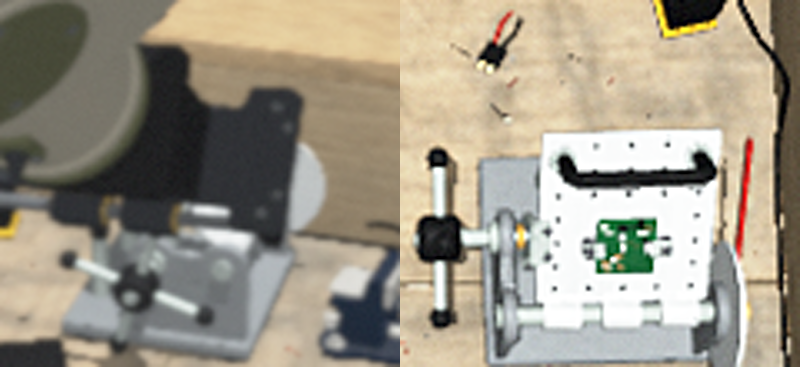

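The wheel has turned on: in the side view the balls are now at (286.5,204.5) and (245.4,187.4), and in the top view at (321.1,205.4) and (321.1,157.4). One last numeric check of the wheel angle, the plate and the bystanders.

```bash
python3 - <<'E'
from ang import *
n=tri(286.5,204.5,321.1,205.4);f=tri(245.4,187.4,321.1,157.4);d=f[0]-n[0];print(n,f,np.linalg.norm(d),'phi',np.degrees(np.arctan2(d[2],d[0])))
t=cv2.imread('pics/t5.png');g=t.mean(2)[155:173,372:389].mean(1);print(g.astype(int))
t0=cv2.imread('pics/top0.png');D=cv2.absdiff(cv2.GaussianBlur(t,(5,5),0),cv2.GaussianBlur(t0,(5,5),0)).max(2)>60
k,l,st,c=cv2.connectedComponentsWithStats(D.astype(np.uint8));print([s.tolist() for s in st[1:] if s[4]>12])
E
```

```text
(array([ 0.5424, -0.1401,  0.0596]), np.float64(0.001153937179464126)) (array([ 0.645 , -0.1399,  0.0897]), np.float64(0.00027252598416033143)) 0.10696794709256223 phi 16.332870109441398
[251 251 251 253 254 233  81  23  35  21  50 183 236 236 252 252 251 251]
[[2, 120, 14, 4, 23], [0, 126, 50, 44, 1149], [102, 133, 161, 119, 7410], [40, 135, 81, 70, 2382], [0, 148, 90, 115, 5313], [352, 148, 55, 21, 707], [349, 150, 3, 23, 46], [400, 165, 5, 35, 108], [127, 166, 5, 6, 24], [366, 172, 17, 7, 72], [347, 174, 3, 5, 13], [380, 175, 7, 8, 34], [181, 176, 5, 35, 87], [374, 180, 4, 8, 17], [369, 186, 18, 7, 66], [52, 188, 5, 3, 13], [60, 188, 4, 6, 16], [186, 190, 8, 21, 70], [65, 192, 7, 12, 39], [60, 205, 13, 7, 45], [236, 211, 8, 12, 47], [64, 213, 10, 12, 69], [195, 214, 4, 4, 14], [186, 217, 9, 14, 81], [220, 218, 111, 70, 3173], [71, 237, 5, 4, 17], [89, 243, 37, 45, 733], [292, 263, 5, 9, 27], [12, 276, 107, 97, 4847], [135, 315, 14, 5, 42], [59, 333, 106, 87, 6846], [261, 385, 26, 11, 141], [313, 385, 19, 35, 539], [187, 400, 9, 20, 106], [240, 402, 11, 7, 37]]
```

```bash
python3 -c "
from bench import r
print(r.close_job(), r.read_state()['time'])"
```

```text
the job is handed in; nothing more can be done
the job is handed in; nothing more can be done
```

The plate is folded up to the red arm and the clamp wheel is turned to about 3.43 rad, past the 3.2 rad at which it is fully tight. I handed the job in at about 15 s with the gripper clear of the stand.

**Plate angle:** I gripped the handle bar, folded the plate along its arc and let go. The plate measured 0.60 rad (side view), 0.613 (gripper arc) and 0.62 (top view). The red arm measured 0.60 to 0.63 rad. The two agree to about 0.02 rad, which is as fine as these views allow.

**Clamp:** I turned the wheel in two strokes on its spokes, robot side downwards. The last stroke ended with clearly more force (up to about 8 N), as expected once the brake pad is engaged. The handle bar did not move in the top view while the wheel was tightened.

**Not fully checked:**
- I did not push on the plate to test that it is locked.
- My final picture comparison could not confirm every bystander, because the arm and its shadow hid part of the bench. The recorded forces never rose above about 8 N, and nothing was seen to be touched.
- The red arm looked unchanged in the top view.

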